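# Fit the charged battery in the ECG recorder and tilt up its display

## Task

Get the ECG recorder ready for the next patient: take the battery with the wide cap and key rib out of the desk charger and plug it into the battery well in the recorder's sloping panel, rib in the key slot, pressed fully home so that its cap sits down on the well's rim, without ever forcing it hard; the well's socket has a few millimetres of play sideways, so feel for the hole. Also tilt the recorder's display up to about 45 degrees and leave it standing there. Leave the other battery in the charger and do not disturb the things around.

Things in the scene. Friction and masses are not known exactly. Their poses are not given: they have to be found in the camera images.
- recorder: White tabletop ECG recorder, fixed, 220 mm deep (x from -115 to +105), 240 mm wide. Origin under it on the desk, z up; its front (operator side) is -x. A panel rises at 20 degrees from 50 mm high at the front edge to 92 mm at x = 0; behind it the display lies on a deck. The battery well is in the panel, right of the keys.
- mount: Frame of the battery well: where the mouth's centre is when the socket insert sits mid-way, level with its rim. z out along the well, square to the panel (20 degrees from vertical, leaning to the front), x up the slope, y to the left. The grey-rimmed insert (54 x 56 mm, 2 mm above the panel) floats across: it rests unmeasured anywhere within 5 mm along y, stiff (20 N), so feel for the hole.
- well_contacts (a point): Point 46 mm below mount on the same axis (same axes). Hole 41 (x) x 25 mm (y), edges chamfered 0.8 mm, key slot 9 mm wide, 3.1 mm deep in the middle of its -x side. At this depth the foot meets stiff contacts: they yield at about 12 N over the last 8 mm and stay where pushed. Home: cap on the rim, 54 mm inside. Stop soon after it meets the rim; over about 90 N breaks it.
- battery_center (a point): Centre (half-way up) of the recorder's battery, a dark grey block of 0.11 to 0.24 kg, 66 mm tall, standing in one of the charger's bays, z up. Plug body 40 (x) x 24 (y) x 54 mm high, foot chamfered 0.8 mm, with a key rib 8 mm wide, 3 mm proud up the middle of its -x side; cap on top. Its axes lie along mount's when plugged in. Foot 33 mm below this point, top 33 mm above.
- battery_cap (a point): Centre of the battery's cap, 27 mm above battery_center: 46 (x) x 30 (y) x 12 mm high, the place to grip. Held by the cap, the battery goes in only until the fingertips near the rim; the rest is pressed from above.
- charger: White desk charger, fixed, 85 mm (x) by 160 mm (y) by 38 mm high, origin under its centre on the desk. Two loose bays 24 mm deep at y = -37.5 and +37.5 mm, floors 14 mm above the desk; 46 by 27 mm. A black strip with two small lamps marks its front (-x); the battery stands with its rib to that side.
- spare_center (a point): Centre of the other battery, a plain dark grey block 40 x 24 x 52 mm without cap or rib, standing in the charger's other bay; stays there.
- display (a joint): Angle of the recorder's display in rad: 0 lying flat on the deck face up, growing as its far edge rises, to 1.22 at most; wanted 0.785 (45 degrees). Stiff hinge (about 0.55 N m of friction, display 0.45 kg): stays where it is left. Lifting at the bar takes about 8 N.
- display_hinge (a point): Middle of the display's hinge line, along the recorder's y, at x = 6 mm, z = 86 mm of the recorder; axes are the recorder's.
- display_bar (a point): Middle of the round grab bar along the display's far edge: 12 mm diameter, 100 mm between its posts, parallel to the hinge, its axis 26 mm above the display's face. At joint 0 it is 92 mm behind (+x) and 34 mm above the hinge line. Axes turn with the display. The display is 100 mm deep, 200 mm wide, 16 mm thick.
- gel: White gel bottle, 48 mm diameter, 150 mm tall, loose, origin under it; to be left alone.
- pot: Steel pot of wooden spatulas, 72 mm diameter, 85 mm tall (spatulas to 150 mm), loose, origin under it; to be left alone.
- carton: Cardboard box 70 x 100 x 50 mm, loose, origin under it; to be left alone.
Mind the look-alikes: they are no part of the job. What is shaped like the part that bears battery_center but blue or yellow is not meant. What is shaped like the charger but green is not meant.

How it is judged:
At the end, for the whole second after the job is handed in: The ribbed battery is in the recorder's well, square in it, its cap no more than 2 mm above the rim; the display stands still at 45 degrees, give or take 7; the other battery is still in the charger; everything is released (z of battery_center in the frame of mount below -0.019 m and x of battery_center in the frame of mount between -0.003 and 0.003 m and y of battery_center in the frame of mount between -0.007 and 0.007 m and angle between the z axis of battery_center and the z axis of mount, either way round below 0.05 rad and angle between battery_center's own z axis and vertical below 0.6 rad and value of joint display between 0.665 and 0.905 rad and velocity of joint display between -0.05 and 0.05 rad/s and distance between spare_center and charger below 0.07 m); the robot touches nothing.
It fails at once if the battery is forced against the recorder with more than 90 N (contact force between battery and recorder above 90 N).
It fails at once if the other battery is moved by more than 20 mm (distance of spare_center from where it was at the start of the episode above 0.02 m).
It fails at once if the bottle, the pot or the carton is moved by more than 30 mm (distance of any of gel, pot, carton from where it was at the start of the episode above 0.03 m).
It also fails if it takes over 72 s, if anything falls off the work surface, if the arm or the gripper's body presses on something with over 40 N, if the wrist force passes 120 N, or if a joint passes its speed limit or range.

## Robot

A 7-joint arm with a two-finger parallel gripper is mounted at the origin on the work surface. World frame = base frame: x ahead of the robot, y to its left, z up, the work surface at z = 0. Lengths are in m, angles in rad, forces in N, time in s.
With the tool pointing down it reaches from about 0.425 to 0.875 m from the base axis. Payload 9.9 kg.
Tool frame: the origin (TCP) lies midway between the tips of the shut fingers; the grasp point (between the pads) lies ctrl.grip_point_offset behind it (ctrl.grip_point_offset is the distance from the TCP to the grasp point, in m); z points along the fingers, y is the direction in which the jaws open and shut (so a half turn about z gives the same grasp; the last joint's range is limited). The gripper opens to 85 mm and grips with 20 to 120 N. Pads are 22 mm wide; open, the fingers measure 114 mm over their backs; the gripper's body (76 mm by 85 mm) begins 54 mm behind the grasp point. The pads swing forward as they close: fully open they stand 13 mm farther back than shut.
Start: joints at [1.171, 0.576, 0.025, 1.437, -0.015, 1.129, -0.057], TCP at [0.21, -0.642, 0.231] pointing down, gripper open.
Joint ranges: [-2.76, 2.76], [-0.34, 2.15], [-1.52, 1.57], [0.19, 2.46], [-1.09, 4.23], [0.17, 1.99], [-2.82, 2.82]. Speed limits (rad/s): [2.22, 2.22, 3.01, 3.01, 3.14, 3.14, 3.14].

## Interface

Orientations are given as a unit quaternion [w, x, y, z].
In Python, from bench import ctrl, eoat, planner, observe, viewer, workorder gives the robot as it stands. Calls block until the motion is done:
- ctrl.goto(position, orientation): joint-space move of the TCP to a pose.
- ctrl.line_to(position, rot=None, feed=0.15, until_force=None): straight line of the TCP; rot=None keeps the orientation; feed is the mean speed in m/s. With until_force (N) it stops when the force on the tool has changed by that much, and returns True; else False.
- ctrl.move_joints(angles): joint-space move.
- eoat.command_gripper(opening, grasp_force=None): finger opening in m; grasp_force is the grip in N (None keeps the last); returns when the fingers have stopped.
- ctrl.dwell(seconds).
- planner.solve_ik(position, orientation): joint angles nearest the present ones, or None.
- observe(): the state.
- viewer.get_image(name): name is "scene" or "top"; returns a dict with "frame" (480x640x3 uint8, red, green, blue), "camera_matrix" (3x3 intrinsics, pixels), "origin" and "orientation" of the camera in the world. Camera axes: x right, y down, z forward; pixel columns grow to the right and rows downward; lengths in m; the calibration is good to about 2 mm. A picture is of the moment at which its call begins. There is no depth.
A pose or a line that the arm cannot do raises ctrl.IKError and nothing moves.
- workorder.job_done(): hands the job in, once; it reports no verdict.
The state is a dict: "time": time; "q": joint angles; "joint_vel": joint speeds; "tau": joint torques, N m; "tcp_pos": TCP position; "tcp_rot": TCP orientation; "contact_force": force on the tool from outside, world axes, zero at the start; "torque": the same for the moment, N m; "grip_width": finger opening in m.
Only numpy, scipy, OpenCV 4.12 (cv2) and the standard library are available. Lean on these libraries where they do the work, as an engineer would, in place of code of your own. Each camera call takes 0.05 s, during which the arm holds its last target.

## Working session

There is one attempt and no reset: what is moved stays moved. The work goes in short steps, each a Python script; the robot and the scene stay as the last script left them, time stands still between calls to the robot, and variables do not carry over. Pictures are saved under pics/ and viewed, and the job is handed in when it is done.

```bash
mkdir -p pics; ls; python3 - <<'E'
from bench import ctrl, eoat, planner, observe, viewer, workorder
import cv2
for n in ("scene","top"):
    d=viewer.get_image(n); cv2.imwrite(f"pics/{n}0.png",d["frame"][:,:,::-1]); print(n,d["camera_matrix"],d["origin"],d["orientation"])
s=observe(); print(s, ctrl.grip_point_offset)
E
```

```text
pics
scene [[512.94722031   0.         317.00973169]
 [  0.         512.94722031 241.53977752]
 [  0.           0.           1.        ]] [ 1.29366402 -0.42322143  1.03989931] [-0.30009887  0.80838661  0.47414806 -0.17786336]
top [[623.9855343    0.         320.4096817 ]
 [  0.         623.9855343  234.29947124]
 [  0.           0.           1.        ]] [ 0.35063378 -0.02855494  1.83597529] [-0.04283142  0.71022068 -0.70075767  0.05187238]
{'time': 0.1, 'q': array([ 1.17118785,  0.57644271,  0.02483556,  1.43779688, -0.01497742,
        1.12901545, -0.05648718]), 'joint_vel': array([ 7.52732206e-04, -3.29701623e-03,  1.07488187e-03, -2.50846675e-03,
        1.10052043e-03,  7.58276010e-04, -6.48248379e-05]), 'tau': array([ 5.57376479e-03, -7.67302322e+01,  2.25781113e+00, -2.86607873e+01,
        1.59095158e-02,  8.52654601e-03,  2.58934131e-05]), 'tcp_pos': array([ 0.20952865, -0.6412385 ,  0.23054179]), 'tcp_rot': array([-7.21457207e-04,  9.87553608e-01,  1.57281037e-01, -1.59992812e-04]), 'contact_force': array([-0.18833682,  0.04135353, -0.02776448]), 'torque': array([-0.00078756,  0.00184958,  0.06784404]), 'grip_width': 0.08543816543933906} 0.0187
```

View pics/scene0.png

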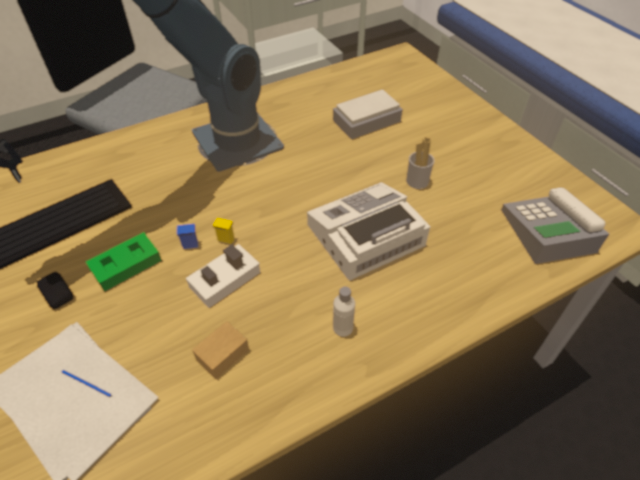

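View pics/top0.png

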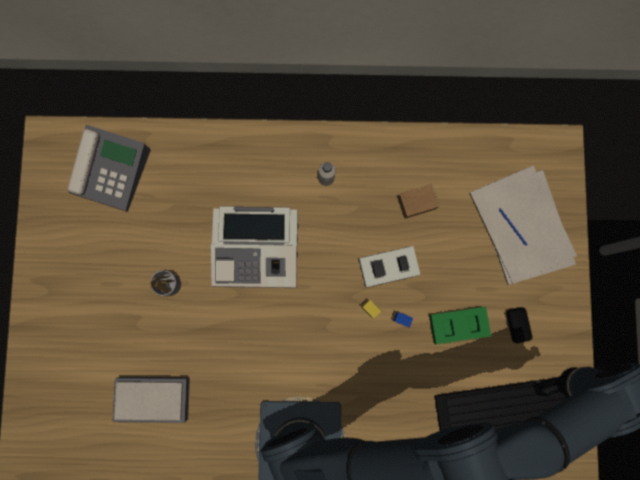

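```bash
python3 - <<'E'
import cv2
t=cv2.imread("pics/top0.png"); s=cv2.imread("pics/scene0.png")
def c(im,x0,y0,x1,y1,k): return cv2.resize(im[y0:y1,x0:x1],None,fx=k,fy=k,interpolation=cv2.INTER_CUBIC)
cv2.imwrite("pics/a1.png",c(t,200,195,310,295,7))
cv2.imwrite("pics/a2.png",c(t,350,235,430,325,6))
cv2.imwrite("pics/a3.png",c(s,300,170,440,280,5))
cv2.imwrite("pics/a4.png",c(s,165,210,275,310,6))
E
```

```text
(no output)
```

View pics/a1.png

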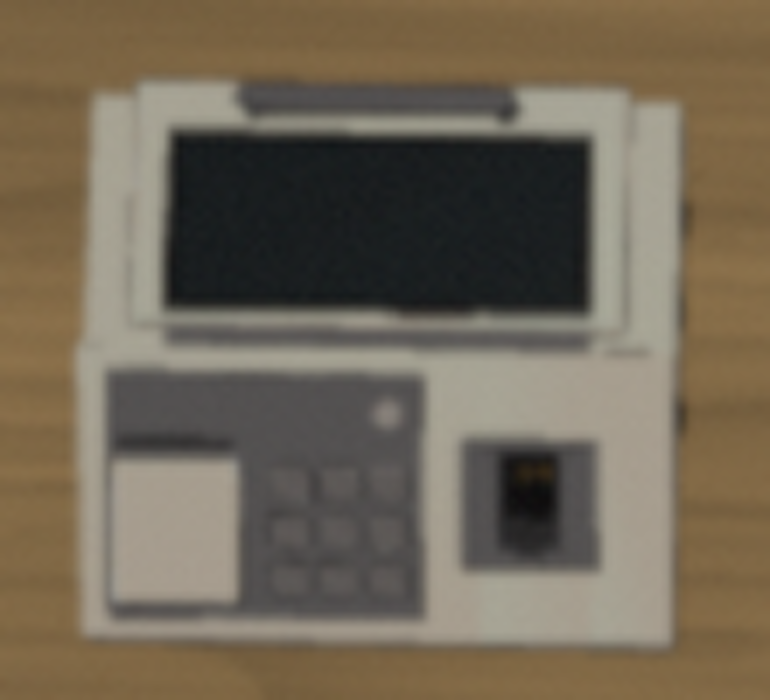

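View pics/a2.png

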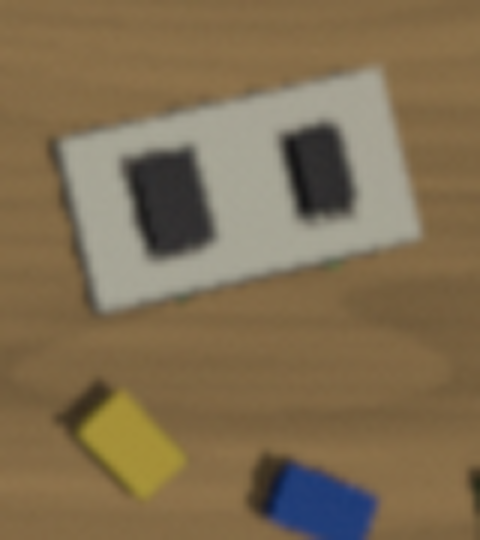

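View pics/a3.png

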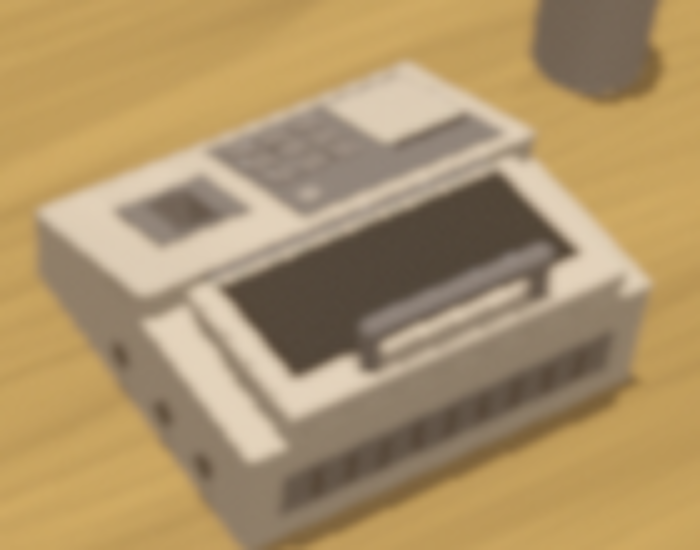

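View pics/a4.png

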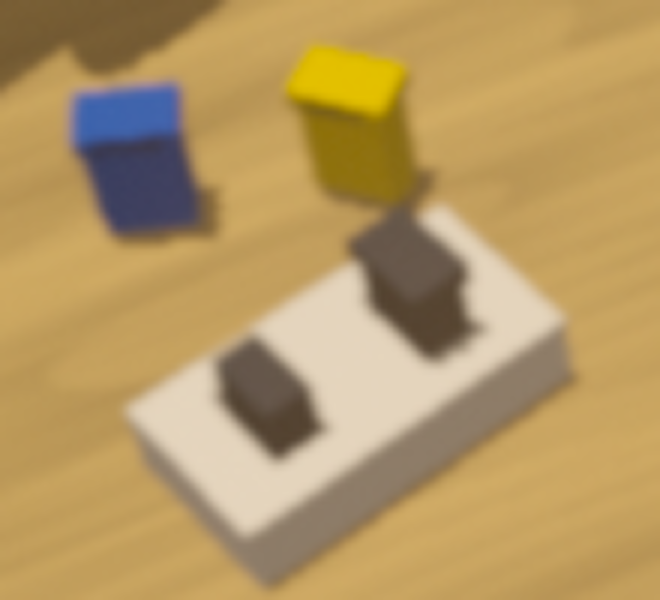

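```bash
cat > h.py <<'E'
from bench import ctrl, eoat, planner, observe, viewer, workorder
import cv2, numpy as np
from scipy.spatial.transform import Rotation as R
def rot(q): return R.from_quat([q[1],q[2],q[3],q[0]])
def quat(r):
    x,y,z,w=r.as_quat(); return [w,x,y,z]
def proj(d,P):
    P=np.atleast_2d(P); c=rot(d["orientation"]).inv().apply(P-np.array(d["origin"])); p=c@np.array(d["camera_matrix"]).T
    return p[:,:2]/p[:,2:]
def rays(d,uv):
    uv=np.atleast_2d(uv).astype(float); v=np.c_[uv,np.ones(len(uv))]@np.linalg.inv(d["camera_matrix"]).T
    v=rot(d["orientation"]).apply(v); return np.array(d["origin"]),v/np.linalg.norm(v,axis=1)[:,None]
def onz(d,uv,z):
    o,v=rays(d,uv); return o+v*((z-o[2])/v[:,2])[:,None]
def tri(ds,uvs):
    A=np.zeros((3,3));b=np.zeros(3)
    for d,uv in zip(ds,uvs):
        o,v=rays(d,uv); v=v[0]; M=np.eye(3)-np.outer(v,v); A+=M;b+=M@o
    return np.linalg.solve(A,b)
def get(n): return viewer.get_image(n)
def save(im,n): cv2.imwrite(n,im[:,:,::-1])
E
python3 - <<'E'
from h import *
t=get("top"); s=get("scene")
def blobs(d,box,f,name,minA=30):
    x0,y0,x1,y1=box; im=d["frame"][y0:y1,x0:x1].astype(int)
    m=f(im).astype(np.uint8)
    cs,_=cv2.findContours(m,cv2.RETR_EXTERNAL,cv2.CHAIN_APPROX_NONE)
    for c in cs:
        if cv2.contourArea(c)<minA: continue
        mo=cv2.moments(c); ce=np.array([mo['m10'],mo['m01']])/mo['m00']+[x0,y0]
        r=cv2.minAreaRect(c); print(name,cv2.contourArea(c),ce.round(2),(np.array(r[0])+[x0,y0]).round(2),np.round(r[1],1),round(r[2],1))
        print("   box",(cv2.boxPoints(r)+[x0,y0]).round(1).tolist())
mx=lambda im: im.max(2)
for thr in (80,95): blobs(t,(261,253,292,281),lambda im: mx(im)<thr*1.0+25,f"ins top{thr}")
blobs(t,(360,245,420,288),lambda im: mx(im)<90,"caps top")
blobs(t,(350,240,430,295),lambda im: (im[:,:,2]>115),"charger top")
blobs(s,(165,210,275,310),lambda im: mx(im)<115,"caps scene")
blobs(t,(200,195,310,300),lambda im: (im[:,:,2]>110),"rec top")
save(cv2.resize(t["frame"][250:284,260:296],None,fx=16,fy=16,interpolation=cv2.INTER_NEAREST),"pics/b1.png")
save(cv2.resize(s["frame"][200:224,318:354],None,fx=16,fy=16,interpolation=cv2.INTER_NEAREST),"pics/b2.png")
E
```

```text
ins top80 304.5 [275.01 266.51] [275.  266.5] [17. 18.] 90.0
   box [[266.0, 258.0], [284.0, 258.0], [284.0, 275.0], [266.0, 275.0]]
ins top95 324.5 [275.18 266.97] [275.5 267. ] [18. 19.] 90.0
   box [[266.0, 258.0], [285.0, 258.0], [285.0, 276.0], [266.0, 276.0]]
caps top 159.5 [377.69 268.23] [377.71 268.32] [16.5 11.4] 76.0
   box [[370.2, 261.7], [381.2, 258.9], [385.2, 274.9], [374.2, 277.7]]
caps top 117.0 [402.42 263.11] [402.41 263.15] [14.6  9.5] 76.0
   box [[396.1, 257.2], [405.2, 254.9], [408.8, 269.1], [399.6, 271.4]]
charger top 1511.5 [389.64 266.08] [389.66 266.04] [29.1 54.9] 76.9
   box [[359.6, 258.1], [413.1, 245.7], [419.7, 274.0], [366.2, 286.4]]
caps scene 146.5 [209.06 276.04] [209.25 276.25] [17.7  9.9] 45.0
   box [[199.5, 273.5], [206.5, 266.5], [219.0, 279.0], [212.0, 286.0]]
caps scene 233.5 [233.43 256.64] [233.58 256.98] [23.1 14. ] 50.7
   box [[220.9, 252.5], [231.7, 243.6], [246.3, 261.5], [235.5, 270.3]]
caps scene 225.0 [188.72 240.5 ] [188.31 240.67] [15.6 18.8] 81.9
   box [[177.9, 234.3], [196.5, 231.6], [198.7, 247.0], [180.1, 249.7]]
rec top 6317.0 [253.69 247.81] [253.46 246.74] [85.  78.7] 1.0
   box [[210.3, 285.3], [211.7, 206.6], [296.7, 208.1], [295.3, 286.9]]
```

View pics/b1.png

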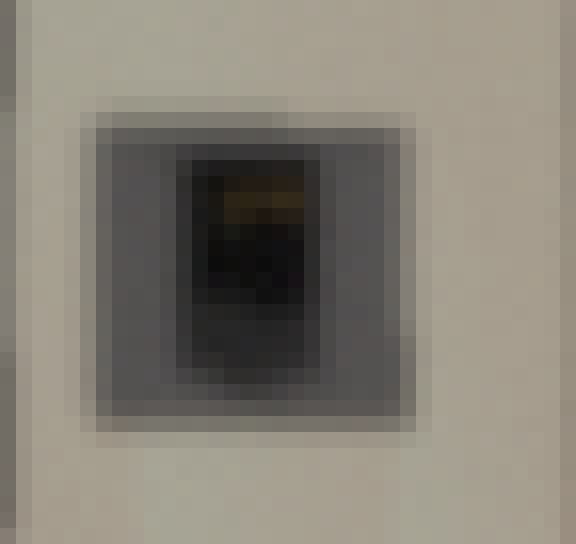

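View pics/b2.png

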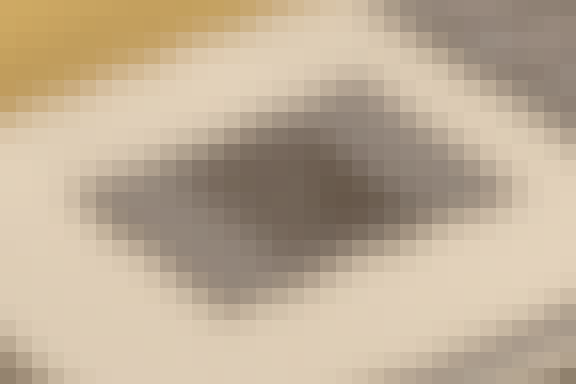

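```bash
python3 - <<'E'
from h import *
t=get("top"); s=get("scene")
g=t["frame"].astype(float).mean(2)
def cross(p,x0,lo_hi):  # half-level crossing subpixel
    h=(p[0]+p[-1])/2
    for i in range(len(p)-1):
        if (p[i]-h)*(p[i+1]-h)<=0: return x0+i+(p[i]-h)/(p[i]-p[i+1])
# insert edges
for r in range(261,274,2): 
    p=g[r:r+2].mean(0); L=cross(p[262:269],262,0); Rr=cross(p[281:289],281,0); print(r,round(L,2),round(Rr,2),end=' | ')
print()
for c in (267,268,269,281,282,283):
    p=g[:,c]; print(c,round(cross(p[254:261],254,0),2),round(cross(p[271:280],271,0),2),end=' | ')
print()
ins_t=[275.15,266.6]
# recorder edges top view: left/right sides along panel rows, front edge
def fitline(pts): 
    return cv2.fitLine(np.array(pts,np.float32),cv2.DIST_HUBER,0,.01,.01).ravel()
b=t["frame"].astype(float)[:,:,2]
Lp=[(cross(b[r,205:218],205,0),r) for r in range(250,282)]
Rp=[(cross(b[r,291:303],291,0),r) for r in range(250,282)]
Fp=[(c,cross(b[281:294,c],281,0)) for c in range(216,292)]
l,r_,f=[fitline([q for q in P if q[0] is not None and q[1] is not None]) for P in (Lp,Rp,Fp)]
def X(a,b_):
    A=np.c_[a[:2],-b_[:2]]; k=np.linalg.solve(A,b_[2:]-a[2:]); return a[2:]+k[0]*a[:2]
FL,FR=X(l,f),X(r_,f); print("front corners px",FL,FR)
W=onz(t,[FL,FR],0.05); print(W, np.linalg.norm(W[0]-W[1])); d=W[0]-W[1]; yaw=np.arctan2(-d[0],d[1]); print("yaw",yaw)
xh=np.array([np.cos(yaw),np.sin(yaw)]); o=W.mean(0)[:2]+0.115*xh; print("origin",o)
P=tri([t,s],[ins_t,[335.97,211.44]]); print("insert tri",P, proj(t,P),proj(s,P))
rel=P[:2]-o; xr=rel@xh; yr=rel@np.array([-xh[1],xh[0]]); print("rec frame",xr,yr,"z expected",.05+(xr+.115)*np.tan(np.radians(20))+.002)
# via known plane
for z in (.066,.07,.074): 
    Q=onz(t,ins_t,z)[0]; q=Q[:2]-o; xr=q@xh; print(z,Q,xr,q@np.array([-xh[1],xh[0]]),.05+(xr+.115)*np.tan(np.radians(20))+.002)
# scene check of recorder model corners
def W3(p): return np.array([*(o+p[0]*xh+p[1]*np.array([-xh[1],xh[0]])),p[2]])
im=s["frame"].copy(); imt=t["frame"].copy()
bar=(.098,0,.12)
for p in [(-.115,.12,.05),(-.115,-.12,.05),(0,.12,.092),(0,-.12,.092),(.098,.05,.12),(.098,-.05,.12)]:
    for d,i in ((s,im),(t,imt)):
        u=proj(d,W3(p))[0]; cv2.drawMarker(i,tuple(int(round(k)) for k in u),(255,0,0),cv2.MARKER_CROSS,3,1)
a=cv2.resize(im[170:280,300:440],None,fx=5,fy=5); bb=cv2.resize(imt[195:295,200:310],None,fx=5,fy=5)
save(a,"pics/c1.png"); save(bb,"pics/c2.png")
E
```

```text
261 265.34 284.78 | 263 265.33 284.75 | 265 265.36 284.77 | 267 265.33 284.77 | 269 265.35 284.85 | 271 265.33 285.23 | 273 265.33 285.26 | 
267 257.09 276.18 | 268 257.03 276.16 | 269 257.04 276.19 | 281 257.44 276.2 | 282 257.42 276.2 | 283 257.42 276.18 | 
front corners px [211.7704  286.62424] [295.5139  286.58777]
[[0.43675467 0.25773418 0.05      ]
 [0.44000301 0.01925258 0.05      ]] 0.2385037195927537
yaw 0.013620088510271631
origin [0.55336818 0.14005965]
insert tri [0.49441483 0.07687677 0.07125131] [[275.30399249 266.68097559]] [[336.15654727 211.42209821]]
rec frame -0.059808408866864046 -0.062374089749873504 z expected 0.07208809635425195
0.066 [0.49506711 0.07763249 0.066     ] -0.059145901948816935 -0.06162732769383698 0.07232922915241655
0.07 [0.4947407  0.07739251 0.07      ] -0.059475547593744585 -0.06186283479978678 0.07220924794980739
0.074 [0.49441429 0.07715254 0.074     ] -0.05980519323867224 -0.06209834190573658 0.07208926674719823
```

View pics/c1.png

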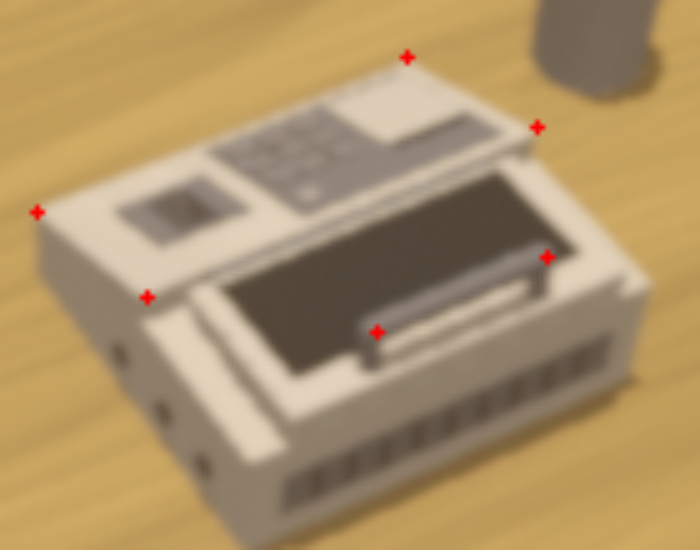

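View pics/c2.png

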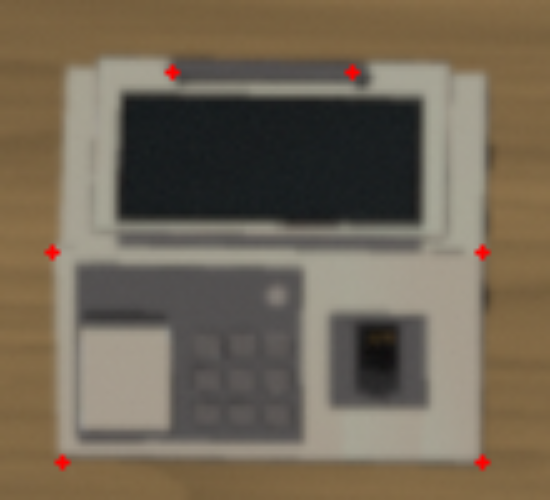

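```bash
python3 - <<'E'
from h import *
from scipy.optimize import least_squares
t=get("top"); s=get("scene")
cs=lambda u,v:[(u+.5)/5-.5+300,(v+.5)/5-.5+170]
ct=lambda u,v:[(u+.5)/7-.5+200,(v+.5)/7-.5+195]
M=[(-.115,.12,.05),(-.115,-.12,.05),(0,.12,.092),(0,-.12,.092)]
us=np.array([cs(409,60),cs(40,212),cs(533,132),cs(146,298)])
ut=np.array([ct(82,637),ct(672,645),ct(80,345),ct(675,352)])
def W(p,x): 
    return np.c_[R.from_euler('z',x[2]).apply(p)+[x[0],x[1],0]]
f=lambda x:np.r_[(proj(s,W(M,x))-us).ravel(),(proj(t,W(M,x))-ut).ravel()]
r=least_squares(f,[.55,.14,0],loss='soft_l1'); print(r.x,f(r.x).reshape(-1,2).round(2).tolist())
bt=ct(378.5,98); bs=cs(457.5,289); B=tri([t,s],[bt,bs]); print("bar",B,proj(t,B)-bt,proj(s,B)-bs)
print("bar in rec",R.from_euler('z',-r.x[2]).apply(B-[r.x[0],r.x[1],0]))
I=tri([t,s],[[275.15,266.6],[335.97,211.44]]); print("ins in rec",R.from_euler('z',-r.x[2]).apply(I-[r.x[0],r.x[1],0]))
# spare/battery caps
z=.080
c=onz(t,[377.69+.0,268.23],z)[0]; print("cap top",c)
sp=onz(t,[402.42,263.11],.066)[0]; print("spare top",sp)
d=c-sp; print("charger dir (left-right)",np.hypot(*d[:2]),np.arctan2(-d[0],d[1]))
ch=onz(t,[[359.6,258.1],[413.1,245.7],[419.7,274.0],[366.2,286.4]],.038); print("charger",ch.mean(0))
e=ch[0]-ch[1]; print(np.arctan2(-e[0],e[1]),np.linalg.norm(e))
cc=ch.mean(0); yw=np.arctan2(-e[0],e[1]); print("bay from charger",cc[:2]+.0375*np.array([-np.sin(yw),np.cos(yw)]))
print("cap in scene proj", proj(s,c), "top corners a4-based")
ca=lambda u,v:[(u+.5)/6-.5+165,(v+.5)/6-.5+210]
tops=np.array([ca(350,243),ca(403,208),ca(466,272),ca(415,300)]); print("scene cap top at z .08:",onz(s,tops,.08), onz(s,tops,.08).mean(0), tri([t,s],[[377.69,268.23],tops.mean(0)]))
for nm,uv in (("gel",(327,173)),("pot",(165,283))): print(nm,onz(t,uv,.12 if nm=="gel" else .085))
print("carton",onz(t,(419,200),.05),"yellow",onz(t,(372,309),.066),"blue",onz(t,(403,319),.066))
E
```

```text
[0.55470675 0.13882157 0.00212137] [[-0.05, 0.36], [-0.66, -0.12], [1.0, -0.04], [-0.14, -0.2], [0.22, 0.1], [0.18, -0.11], [-0.49, -0.0], [0.01, 0.02]]
bar [0.65067696 0.13708248 0.12593576] [[0.0703023 0.0439645]] [[ 0.09543243 -0.00956148]]
bar in rec [ 0.09596631 -0.00194268  0.12593576]
ins in rec [-0.06042319 -0.06181676  0.07125131]
cap top [ 0.49325448 -0.21246429  0.08      ]
spare top [ 0.50996798 -0.28449405  0.066     ]
charger dir (left-right) 0.07394339780626122 0.2280012066516675
charger [ 0.5036108 -0.2516184  0.038    ]
0.2417094317218171 0.16014086817356424
bay from charger [ 0.49463469 -0.21520851]
cap in scene proj [[233.78932558 250.34221319]] top corners a4-based
scene cap top at z .08: [[ 0.4795052  -0.23529121  0.08      ]
 [ 0.47270765 -0.20913696  0.08      ]
 [ 0.51662042 -0.20028328  0.08      ]
 [ 0.51995532 -0.22395113  0.08      ]] [ 0.49719715 -0.21716565  0.08      ] [ 0.49322256 -0.21452297  0.0742602 ]
gel [[ 0.7564065  -0.06545578  0.12      ]]
pot [[0.44344396 0.38279576 0.085     ]]
carton [[ 0.69666484 -0.33618598  0.05      ]] yellow [[ 0.37898868 -0.19788906  0.066     ]] blue [[ 0.35213256 -0.28532739  0.066     ]]
```

```bash
python3 - <<'E'
from h import *
t=get("top"); g=t["frame"].astype(float)
b=g[:,:,2]
def edges(ch,cols,r0,r1,thr):
    out=[]
    for c in cols:
        p=ch[r0:r1,c]; 
        k=[i for i in range(len(p)-1) if (p[i]-thr)*(p[i+1]-thr)<=0 and p[i]!=p[i+1]]
        if k: i=k[0]; out.append((c,r0+i+(p[i]-thr)/(p[i]-p[i+1])))
    return np.array(out)
m=g.mean(2)
for nm,ch,cols,r0,r1,thr,z in (("scr top",m,range(227,282),209,219,90,.102),("scr bot",m,range(227,282),234,242,90,.102),("front",b,range(214,293),282,292,105,.05),("back",b,range(222,232),202,212,105,.1)):
    e=edges(ch,cols,r0,r1,thr); 
    if len(e)<5: print(nm,len(e)); continue
    l=cv2.fitLine(e.astype(np.float32),cv2.DIST_HUBER,0,.01,.01).ravel(); l=l if l[0]>0 else np.r_[-l[:2],l[2:]]
    w=onz(t,[l[2:]-30*l[:2],l[2:]+30*l[:2]],z); d=w[0]-w[1]; print(nm,len(e),"yaw",np.arctan2(-d[0],d[1]),"resid",np.std(e[:,1]-(l[3]+(e[:,0]-l[2])*l[1]/l[0])))
e=edges(b.T,range(252,283),292,301,105);l=cv2.fitLine(e.astype(np.float32),cv2.DIST_HUBER,0,.01,.01).ravel();print("right side",l)
print(b[283:292,220].round(),b[283:292,250].round(),b[283:292,288].round())
E
```

```text
scr top 55 yaw 0.02220634868445473 resid 1.4703629072745248
scr bot 55 yaw -0.0020652559491379408 resid 0.2252662510458468
front 79 yaw -0.055839954681289994 resid 1.1267595299128903
back 10 yaw 0.005533005161049785 resid 0.028934962679280047
right side [ 9.9998963e-01 -4.5579844e-03  2.6650000e+02  2.9561319e+02]
[104. 130. 125.  90.  70.  69.  69.  69.  68.] [106. 134. 134. 112.  78.  65.  65.  65.  65.] [147. 147. 145. 131.  94.  70.  70.  70.  70.]
```

```bash
cat >> h.py <<'E'
GP=ctrl.grip_point_offset
YAW=0.0; REC=np.array([.5547,.1388,0]); CHY=.235; CAP=np.array([.4945,-.2145,.074])
RR=R.from_euler('z',YAW)
RM=RR*R.from_euler('y',-np.radians(20))   # mount axes: z leans to -x
MO=REC+RR.apply([-.0602,-.0618,.0720])
FLIP=R.from_euler('x',np.pi)  # tool x=mx, y=-my, z=-mz
def mt(p): return MO+RM.apply(p)        # mount-frame point -> world
def tom(p): return RM.inv().apply(np.array(p)-MO)
TM=RM*FLIP; TC=R.from_euler('z',CHY)*FLIP
def st():
    o=observe(); return o
def disp(th,grip_up=0.0,phi=None):
    """tool pose gripping bar at display angle th"""
    c,s_=np.cos(th),np.sin(th)
    b=REC+RR.apply([.006+.092*c-.034*s_,0,.086+.092*s_+.034*c])
    Rt=RR*R.from_euler('y',-(phi if phi is not None else th*.6))*R.from_euler('z',np.pi/2)*FLIP
    tz=Rt.apply([0,0,1]); return b+tz*(GP-grip_up),Rt
E
python3 - <<'E'
from h import *
print(MO)
def chk(n,p,r): 
    q=planner.solve_ik(list(p),quat(r)); print(n,np.round(p,3),None if q is None else np.round(q,2))
chk("pick",CAP+[0,0,-GP+.003],TC); chk("pickup",CAP+[0,0,.15],TC)
for h in (.12,.06+.0,.02): chk("ins%g"%h,mt([0,0,h]),TM)
chk("press",mt([0,0,.012]),TM)
for th in (0,.4,.8): chk("bar",*disp(th))
p,r=disp(0); chk("barup",p+[0,0,.1],r)
for th in (0,.4,.8):
    p,r=disp(th); chk("bar flip",p,r*R.from_euler('z',np.pi))
E
```

```text
[0.4945 0.077  0.072 ]
pick [ 0.494 -0.214  0.058] [ 0.34  0.6  -0.02  1.99  0.02  0.56 -1.04]
pickup [ 0.494 -0.214  0.224] [ 0.38  0.38 -0.08  1.81  0.04  0.96 -1.05]
ins0.12 [0.453 0.077 0.185] [-0.12  0.19 -0.29  2.33  0.58  0.35 -2.49]
ins0.06 [0.474 0.077 0.128] [-0.29  0.33 -0.07  2.37  0.92  0.18 -2.81]
ins0.02 [0.488 0.077 0.091] None
press [0.49  0.077 0.083] [-0.19  0.45 -0.2   2.38  1.65  0.21  2.74]
bar [0.653 0.139 0.101] [-0.02  0.72 -0.45  1.6   0.37  0.92 -0.6 ]
bar [0.637 0.139 0.135] [-0.03  0.56 -0.45  1.85  0.58  0.63 -0.84]
bar [0.609 0.139 0.159] [-0.25  0.43 -0.21  2.12  1.06  0.32 -1.4 ]
barup [0.653 0.139 0.201] [ 0.02  0.63 -0.53  1.49  0.34  1.12 -0.57]
bar flip [0.653 0.139 0.101] [ 0.35  1.01 -1.3   1.58  0.99  1.33  2.06]
bar flip [0.637 0.139 0.135] [ 0.4   0.85 -1.29  1.83  1.14  1.12  1.84]
bar flip [0.609 0.139 0.159] [-0.85  0.51  0.66  2.13 -0.89  0.2  -2.63]
```

```bash
python3 - <<'E'
from h import *
for k in range(4):
    Z=R.from_euler('z',k*np.pi/2)
    for h in (.1,.06,.035,.012,0.0):
        q=planner.solve_ik(list(mt([0,0,h])),quat(TM*Z)); print(k,h,None if q is None else np.round(q,2))
    q=planner.solve_ik(list(CAP+[0,0,-GP+.003]),quat(TC*Z)); print(k,"pick",None if q is None else np.round(q,2))
E
```

```text
0 0.1 [-0.32  0.23 -0.06  2.35  0.54  0.27 -2.44]
0 0.06 [-0.29  0.33 -0.07  2.37  0.92  0.18 -2.81]
0 0.035 None
0 0.012 [-0.19  0.45 -0.2   2.38  1.65  0.21  2.74]
0 0.0 [-0.18  0.48 -0.2   2.39  1.79  0.21  2.61]
0 pick [ 0.34  0.6  -0.02  1.99  0.02  0.56 -1.04]
1 0.1 [ 0.58  0.46 -1.29  2.33  1.14  0.71  1.61]
1 0.06 [ 0.53  0.59 -1.29  2.35  1.32  0.79  1.44]
1 0.035 [ 0.51  0.67 -1.29  2.36  1.41  0.85  1.36]
1 0.012 [ 0.49  0.74 -1.29  2.36  1.49  0.9   1.31]
1 0.0 [ 0.48  0.78 -1.29  2.36  1.52  0.93  1.28]
1 pick [ 0.08  0.63  0.37  2.   -0.4   0.58 -2.19]
2 0.1 [ 0.32  0.31 -0.86  2.33  0.99  0.47  0.22]
2 0.06 [-0.03  0.34 -0.42  2.37  1.14  0.3   0.1 ]
2 0.035 [-0.19  0.39 -0.19  2.38  1.34  0.2  -0.1 ]
2 0.012 [ 0.49  0.74 -1.29  2.36  1.49  0.9  -0.27]
2 0.0 [ 0.48  0.78 -1.29  2.36  1.52  0.93 -0.29]
2 pick [ 0.75  0.67 -0.65  1.97  0.61  0.71  1.52]
3 0.1 [ 0.24  0.29 -0.75  2.34  0.94  0.44 -1.3 ]
3 0.06 [-0.11  0.34 -0.31  2.37  1.09  0.26 -1.42]
3 0.035 [-0.19  0.39 -0.19  2.38  1.34  0.2  -1.67]
3 0.012 [ 0.49  0.74 -1.29  2.36  1.49  0.9  -1.84]
3 0.0 [ 0.48  0.78 -1.29  2.36  1.52  0.93 -1.86]
3 pick [ 0.56  0.61 -0.36  1.98  0.36  0.61  0.2 ]
```

```bash
cat >> h.py <<'E'
Z2=R.from_euler('z',np.pi); TM=TM*Z2; TC=TC*Z2
UP=.003
def rep(m=""):
    o=observe(); print(m,"t %.1f"%o["time"],"tcp",np.round(o["tcp_pos"],4),"F",np.round(o["contact_force"],1),"w %.4f"%o["grip_width"],"mnt",np.round(tom(o["tcp_pos"])*1000,1),"q",np.round(o["q"],2)); return o
E
python3 - <<'E'
from h import *
p=CAP+[0,0,-GP+UP]
eoat.command_gripper(.055,80)
ctrl.goto(list(p+[0,0,.07]),quat(TC)); rep()
for n in ("scene","top"): 
    f=get(n)["frame"]; save(cv2.resize(f[180:330,150:350] if n=="scene" else f[200:350,320:520],None,fx=4,fy=4,interpolation=cv2.INTER_CUBIC),f"pics/d_{n}.png")
E
```

```text
t 2.8 tcp [ 0.4943 -0.2155  0.1283] F [ 0.2 -0.8  0. ] w 0.0554 mnt [  19.1 -292.5   52.9] q [ 0.82  0.58 -0.75  1.91  0.52  0.86  1.6 ]
```

View pics/d_scene.png

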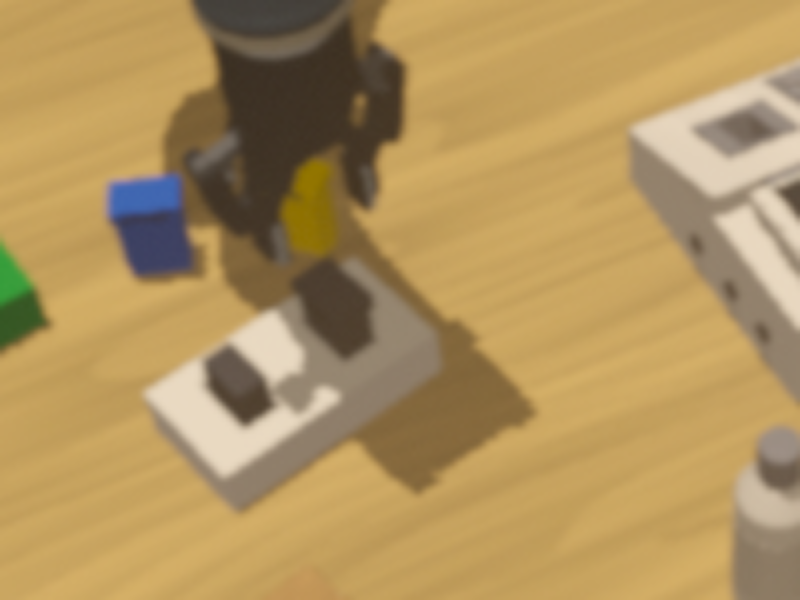

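View pics/d_top.png

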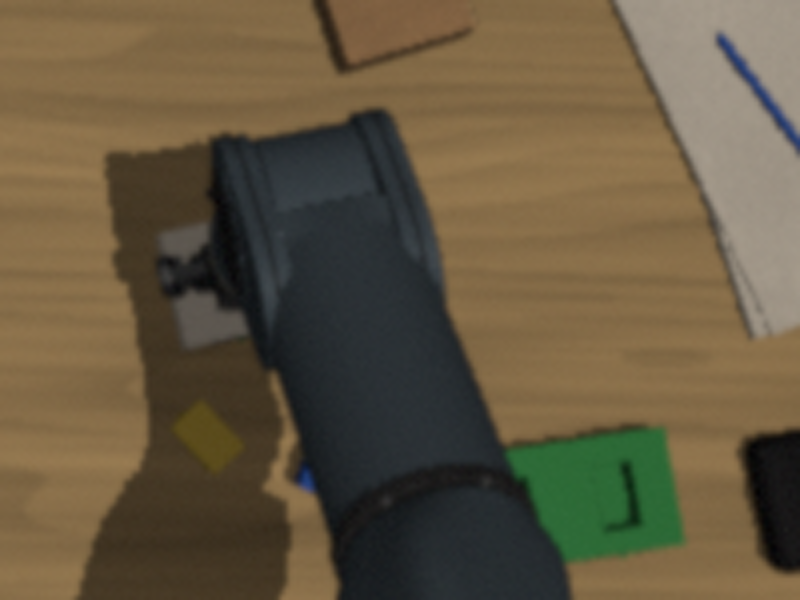

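```bash
python3 - <<'E'
from h import *
p=CAP+[0,0,-GP+UP]
rep()
print(ctrl.line_to(list(p),feed=.06,until_force=12)); rep("down")
eoat.command_gripper(.0,80); ctrl.dwell(.2); rep("grip")
f=get("scene")["frame"]; save(cv2.resize(f[180:330,150:350],None,fx=4,fy=4,interpolation=cv2.INTER_CUBIC),"pics/e1.png")
E
```

```text
t 2.9 tcp [ 0.4943 -0.2155  0.1283] F [1.  0.3 0.3] w 0.0551 mnt [  19.1 -292.5   52.9] q [ 0.82  0.58 -0.75  1.91  0.52  0.86  1.6 ]
False
down t 4.2 tcp [ 0.4947 -0.2146  0.0587] F [-1.1  1.3  0.7] w 0.0546 mnt [  -4.3 -291.6  -12.6] q [ 0.76  0.67 -0.67  1.97  0.63  0.72  1.51]
grip t 4.7 tcp [ 0.4947 -0.2146  0.0589] F [-0.1  0.3  5.4] w 0.0286 mnt [  -4.3 -291.6  -12.4] q [ 0.76  0.67 -0.67  1.97  0.63  0.72  1.51]
```

View pics/e1.png

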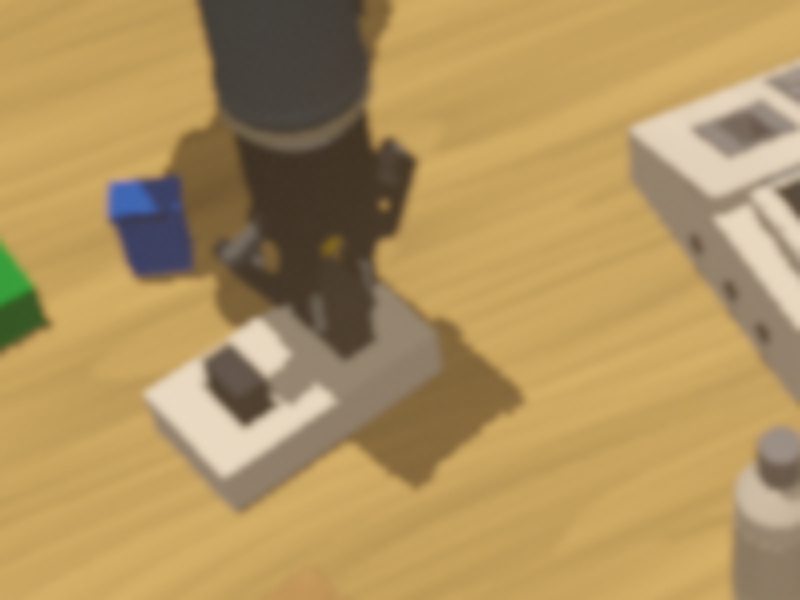

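```bash
python3 - <<'E'
from h import *
p=CAP+[0,0,-GP+UP]
ctrl.line_to(list(p+[0,0,.13]),feed=.12); rep("lift")
f=get("scene")["frame"]; save(cv2.resize(f[150:300,150:350],None,fx=4,fy=4,interpolation=cv2.INTER_CUBIC),"pics/f1.png")
print([None if (q:=planner.solve_ik(list(mt([0,0,h])),quat(TM))) is None else np.round(q,2) for h in (.12,.1,.06,.035,.012)])
E
```

```text
lift t 6.0 tcp [ 0.4941 -0.2145  0.1876] F [ 0.5 -0.5 -1.2] w 0.0285 mnt [  39.1 -291.5  108.8] q [ 0.86  0.51 -0.8   1.84  0.44  0.98  1.67]
[array([ 0.05,  0.21, -0.5 ,  2.33,  0.68,  0.39,  0.54]), array([-0.06,  0.24, -0.37,  2.34,  0.75,  0.33,  0.48]), array([-0.25,  0.33, -0.13,  2.37,  0.97,  0.2 ,  0.27]), array([-0.19,  0.39, -0.2 ,  2.38,  1.34,  0.2 , -0.1 ]), array([ 0.49,  0.74, -1.29,  2.36,  1.49,  0.9 , -0.27])]
```

View pics/f1.png

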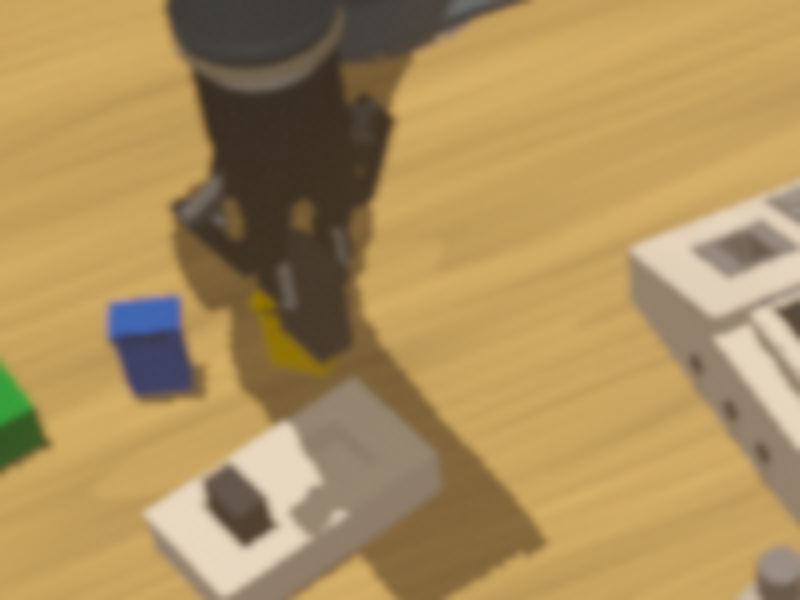

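```bash
python3 - <<'E'
from h import *
ctrl.move_joints([0.58,0.46,-1.29,2.33,1.14,0.71,0.04]); rep("pre")
ctrl.line_to(list(mt([0,0,.075])),quat(TM),feed=.08); rep("h75")
print([None if (q:=planner.solve_ik(list(mt([0,0,h])),quat(TM))) is None else np.round(q,2) for h in (.06,.035,.012,0)])
for n,b in (("scene",(270,120,430,240)),("top",(220,210,340,300))):
    f=get(n)["frame"]; save(cv2.resize(f[b[1]:b[3],b[0]:b[2]],None,fx=5,fy=5,interpolation=cv2.INTER_CUBIC),f"pics/g_{n}.png")
E
```

```text
pre t 7.5 tcp [0.458  0.0771 0.1631] F [-0.1 -0.5 -0.8] w 0.0281 mnt [-3.1  0.1 98.1] q [ 0.58  0.46 -1.29  2.33  1.14  0.71  0.04]
h75 t 7.9 tcp [0.4688 0.077  0.1424] F [-0.8 -0.2 -0.7] w 0.0285 mnt [-0.1 -0.  74.9] q [ 0.52  0.51 -1.23  2.34  1.25  0.71 -0.05]
[array([ 0.49,  0.54, -1.2 ,  2.35,  1.31,  0.71, -0.11]), array([ 0.44,  0.59, -1.15,  2.36,  1.41,  0.72, -0.2 ]), array([ 0.4 ,  0.64, -1.09,  2.36,  1.5 ,  0.72, -0.27]), array([ 0.38,  0.66, -1.06,  2.37,  1.55,  0.72, -0.31])]
```

View pics/g_scene.png

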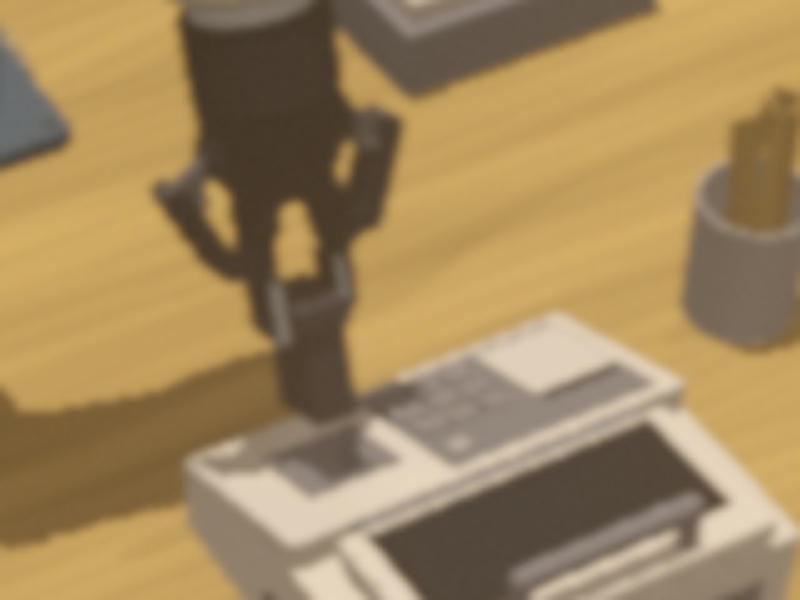

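View pics/g_top.png

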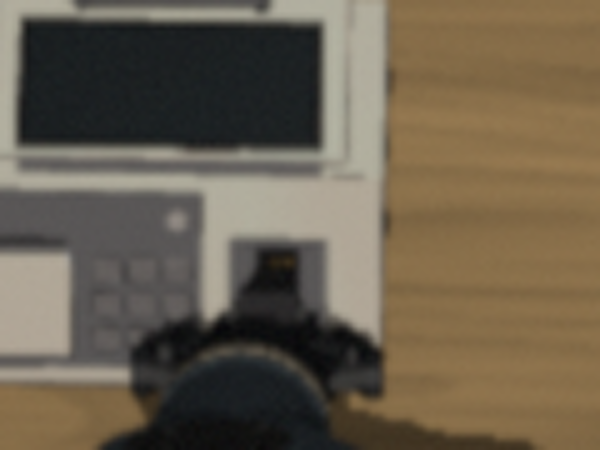

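```bash
python3 - <<'E'
from h import *
hit=ctrl.line_to(list(mt([0,0,.038])),feed=.025,until_force=7); o=rep("hit %s"%hit)
E
```

```text
hit True t 9.2 tcp [0.4799 0.0776 0.1133] F [0.1 1.  2.4] w 0.0287 mnt [ 0.4  0.6 43.8] q [ 0.46  0.58 -1.17  2.36  1.38  0.72 -0.17]
```

```bash
cat >> h.py <<'E'
def probe(dx,dy,h0=.0455,h1=.0385,f=7,feed=.02):
    ctrl.line_to(list(mt([dx,dy,h0])),quat(TM),feed=.03)
    a=observe()
    hit=ctrl.line_to(list(mt([dx,dy,h1])),feed=feed,until_force=f); b=observe()
    dF=RM.inv().apply(np.array(b["contact_force"])-a["contact_force"]); m=tom(b["tcp_pos"])*1000
    print("probe %.1f %.1f"%(dx*1e3,dy*1e3),hit,"mnt",m.round(2),"dF",dF.round(1),"t %.1f"%b["time"]); return hit,m
E
python3 - <<'E'
from h import *
for dy in (0,.0015,-.0015,.003,-.003):
    hit,m=probe(0,dy)
    if m[2]<41: break
E
```

```text
probe 0.0 0.0 True mnt [ 0.18  0.16 43.96] dF [ 1.3 -0.1  3.5] t 9.7
probe 0.0 1.5 True mnt [ 0.28  1.46 43.77] dF [ 3.1 -0.1  1.2] t 10.1
probe 0.0 -1.5 True mnt [-0.19 -1.61 44.22] dF [ 0.8 -1.8 14.3] t 10.6
probe 0.0 3.0 True mnt [ 0.12  2.91 43.97] dF [-1.   0.   9.1] t 11.2
probe 0.0 -3.0 True mnt [-3.000e-02 -2.930e+00  4.437e+01] dF [ 0.8 -0.1 12. ] t 11.7
```

```bash
python3 - <<'E'
from h import *
for dx,dy in ((.0012,.001),(.0012,0),(.0024,.001),(.0024,0),(-.0012,.001)):
    hit,m=probe(dx,dy)
    if m[2]<41: break
E
```

```text
probe 1.2 1.0 True mnt [ 1.17  1.33 42.14] dF [ 2.3  2.5 -1.3] t 12.3
probe 1.2 0.0 True mnt [ 1.19 -0.12 43.89] dF [ 1.1  0.2 12.3] t 12.8
probe 2.4 1.0 True mnt [ 2.09  1.31 42.1 ] dF [ 0.7  0.9 -0.8] t 13.3
probe 2.4 0.0 True mnt [ 2.53  0.48 43.69] dF [1.2 2.1 0.8] t 13.8
probe -1.2 1.0 True mnt [-0.92  0.83 44.07] dF [ 0.8 -1.1 12.7] t 14.3
```

```bash
python3 - <<'E'
from h import *
for dx,dy in ((.0017,.0018),(.0017,.0025),(.0015,.0014)):
    hit,m=probe(dx,dy,f=10,h1=.036)
    if m[2]<40: break
rep()
E
```

```text
probe 1.7 1.8 False mnt [ 1.61  1.78 35.89] dF [ 1.  -1.3 -0.1] t 15.2
 t 15.2 tcp [0.4837 0.0788 0.1063] F [ 0.7 -1.4 -0.7] w 0.0283 mnt [ 1.6  1.8 35.9] q [ 0.45  0.6  -1.16  2.35  1.4   0.73 -0.19]
```

```bash
python3 - <<'E'
from h import *
for h in (.024,.013,.005):
    hit=ctrl.line_to(list(mt([.0017,.0018,h])),quat(TM),feed=.025,until_force=15); o=rep("h%g %s"%(h,hit)); print("Fm",RM.inv().apply(o["contact_force"]).round(1),np.round(o["torque"],2))
    if hit: break
E
```

```text
h0.024 False t 15.8 tcp [0.4878 0.0786 0.0949] F [ 0.1 -0.7 -2.4] w 0.0282 mnt [ 1.6  1.6 23.8] q [ 0.43  0.62 -1.14  2.36  1.45  0.74 -0.23]
Fm [-0.7 -0.7 -2.3] [-0.43  0.36 -0.19]
h0.013 False t 16.4 tcp [0.4918 0.0785 0.0845] F [ 3.6 -3.5 -5.1] w 0.0282 mnt [ 1.7  1.5 12.7] q [ 0.42  0.65 -1.13  2.36  1.49  0.75 -0.26]
Fm [ 1.6 -3.5 -6. ] [-0.56  0.09 -0.43]
h0.005 False t 16.9 tcp [0.4946 0.0783 0.0772] F [ 0.9 -4.2 -2.1] w 0.0287 mnt [1.8 1.3 4.9] q [ 0.41  0.67 -1.12  2.36  1.52  0.76 -0.28]
Fm [ 0.2 -4.2 -2.3] [-0.81  0.07 -0.55]
```

```bash
python3 - <<'E'
from h import *
eoat.command_gripper(.05,40); ctrl.dwell(.2); rep("open")
ctrl.line_to(list(mt([.0017,.0015,.06])),quat(TM),feed=.1)
eoat.command_gripper(0,40); rep("closed")
for n,b in (("scene",(270,120,430,240)),("top",(220,210,340,300))):
    f=get(n)["frame"]; save(cv2.resize(f[b[1]:b[3],b[0]:b[2]],None,fx=5,fy=5,interpolation=cv2.INTER_CUBIC),f"pics/k_{n}.png")
E
```

```text
open t 17.4 tcp [0.4944 0.079  0.0773] F [-0.7  0.1  0.4] w 0.0501 mnt [1.7 2.  5. ] q [ 0.41  0.67 -1.12  2.36  1.52  0.76 -0.28]
closed t 18.7 tcp [0.4755 0.0785 0.1289] F [-0.  -0.  -0.5] w 0.0002 mnt [ 1.6  1.5 59.9] q [ 0.48  0.54 -1.19  2.35  1.31  0.71 -0.11]
```

View pics/k_scene.png

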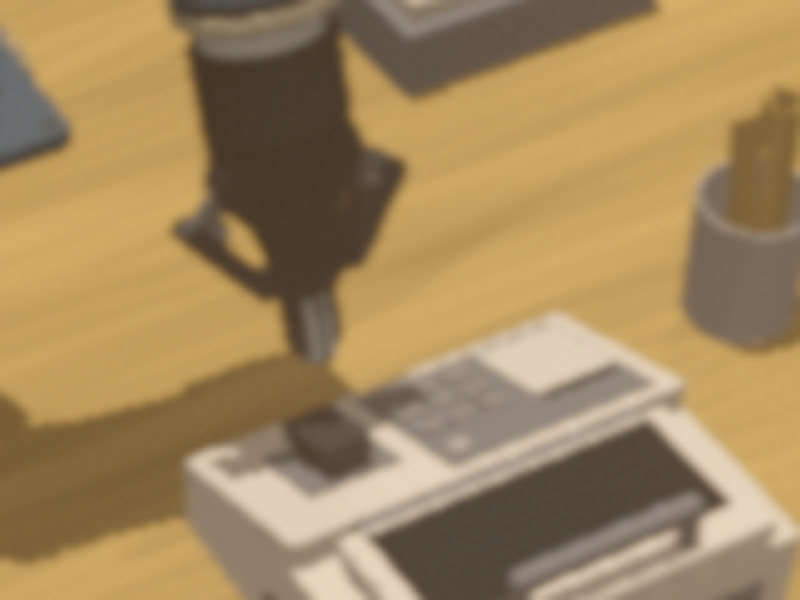

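```bash
python3 - <<'E'
from h import *
hit=ctrl.line_to(list(mt([.0017,.0018,.015])),quat(TM),feed=.03,until_force=5); rep("touch %s"%hit)
a=observe()
for h in (.022,.018,.015,.013,.012,.0115,.011,.0105,.010):
    if h>tom(a["tcp_pos"])[2]: continue
    hit=ctrl.line_to(list(mt([.0017,.0018,h])),quat(TM),feed=.012,until_force=28); o=rep("h%g %s"%(h,hit)); print("Fm",RM.inv().apply(o["contact_force"]).round(1))
    if hit: break
E
```

```text
touch True t 20.0 tcp [0.4893 0.0788 0.0906] F [-0.6  0.7  0.3] w -0.0004 mnt [ 1.5  1.8 19.2] q [ 0.42  0.63 -1.13  2.36  1.47  0.74 -0.24]
h0.018 False t 20.3 tcp [0.4898 0.0788 0.0895] F [-1.4 -0.5  4.5] w -0.0003 mnt [ 1.6  1.8 18.1] q [ 0.42  0.63 -1.13  2.36  1.47  0.74 -0.25]
Fm [ 0.2 -0.5  4.7]
h0.015 False t 20.7 tcp [0.4908 0.0788 0.0868] F [-2.5 -0.6  5.6] w 0.0001 mnt [ 1.6  1.8 15.1] q [ 0.41  0.64 -1.12  2.36  1.48  0.74 -0.26]
Fm [-0.4 -0.6  6.2]
h0.013 False t 21.0 tcp [0.4915 0.0789 0.0849] F [-2.8 -0.3  6.3] w -0.0000 mnt [ 1.6  1.9 13.1] q [ 0.41  0.65 -1.12  2.36  1.49  0.74 -0.26]
Fm [-0.5 -0.3  6.8]
h0.012 False t 21.2 tcp [0.4919 0.0789 0.084 ] F [-4.2  0.3  7.2] w -0.0001 mnt [ 1.7  1.9 12.2] q [ 0.41  0.65 -1.12  2.36  1.49  0.75 -0.27]
Fm [-1.5  0.3  8.2]
h0.0115 False t 21.5 tcp [0.4919 0.0789 0.0839] F [-7.5 -1.4 14.3] w -0.0002 mnt [ 1.6  1.9 12. ] q [ 0.41  0.65 -1.12  2.36  1.5   0.75 -0.27]
Fm [-2.2 -1.4 16. ]
h0.011 False t 21.7 tcp [0.492  0.0789 0.0838] F [-10.6  -2.5  23.3] w -0.0000 mnt [ 1.7  1.9 11.9] q [ 0.41  0.65 -1.12  2.36  1.5   0.75 -0.27]
Fm [-2.  -2.5 25.6]
h0.0105 False t 22.0 tcp [0.492  0.079  0.0836] F [-15.3  -4.   32.7] w 0.0002 mnt [ 1.7  2.  11.8] q [ 0.41  0.65 -1.12  2.36  1.5   0.75 -0.27]
Fm [-3.1 -4.  36. ]
h0.01 False t 22.2 tcp [0.4921 0.079  0.0835] F [-19.8  -5.6  41. ] w -0.0002 mnt [ 1.7  2.  11.6] q [ 0.41  0.65 -1.12  2.36  1.5   0.75 -0.27]
Fm [-4.6 -5.6 45.3]
```

```bash
python3 - <<'E'
from h import *
ctrl.line_to(list(mt([.0017,.0018,.1])),quat(TM),feed=.1); rep("up")
eoat.command_gripper(.04,60)
p,r=disp(0); print([None if (q:=planner.solve_ik(list(a),quat(b))) is None else np.round(q,2) for a,b in ((p+[0,0,.09],r),disp(0,.003),disp(.4,.003),disp(.8,.003),disp(.8,.08))])
f=get("scene")["frame"]; b=(300,170,440,275); save(cv2.resize(f[b[1]:b[3],b[0]:b[2]],None,fx=5,fy=5,interpolation=cv2.INTER_CUBIC),"pics/l.png")
E
```

```text
up t 23.3 tcp [0.4619 0.0786 0.1661] F [ 0.3 -0.  -0.8] w 0.0000 mnt [ 1.6  1.6 99.6] q [ 0.57  0.45 -1.26  2.32  1.13  0.69  0.05]
[array([ 0.16,  0.69, -0.78,  1.49,  0.51,  1.17, -0.72]), array([ 0.18,  0.8 , -0.83,  1.59,  0.65,  1.05, -0.83]), array([ 0.22,  0.65, -0.87,  1.84,  0.88,  0.82, -1.1 ]), array([ 0.18,  0.52, -0.84,  2.1 ,  1.3 ,  0.63, -1.6 ]), array([ 0.25,  0.37, -0.91,  2.09,  1.03,  0.64, -1.37])]
```

View pics/l.png

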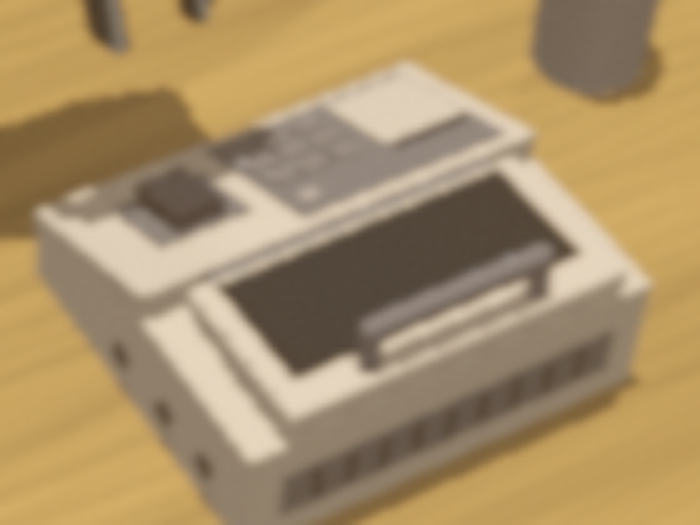

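```bash
python3 - <<'E'
from h import *
p,r=disp(0,.003)
ctrl.goto(list(p+[0,0,.09]),quat(r)); rep("above")
hit=ctrl.line_to(list(p),quat(r),feed=.06,until_force=8); rep("down %s"%hit)
eoat.command_gripper(0,50); ctrl.dwell(.2); rep("grip")
f=get("scene")["frame"]; b=(300,130,440,265); save(cv2.resize(f[b[1]:b[3],b[0]:b[2]],None,fx=4,fy=4,interpolation=cv2.INTER_CUBIC),"pics/m.png")
E
```

```text
above t 24.6 tcp [0.6516 0.1386 0.1937] F [ 0.1  0.3 -0. ] w 0.0401 mnt [189.3  61.6  60.6] q [ 0.15  0.69 -0.78  1.49  0.51  1.17 -0.71]
down False t 26.3 tcp [0.6529 0.1389 0.1047] F [ 0.5  0.5 -0.3] w 0.0401 mnt [160.1  61.9 -23.4] q [ 0.13  0.77 -0.74  1.59  0.58  1.01 -0.78]
grip t 26.9 tcp [0.6517 0.1388 0.1041] F [-5.4  0.   1.9] w 0.0103 mnt [158.7  61.8 -23.6] q [ 0.13  0.77 -0.74  1.59  0.58  1.01 -0.78]
```

View pics/m.png

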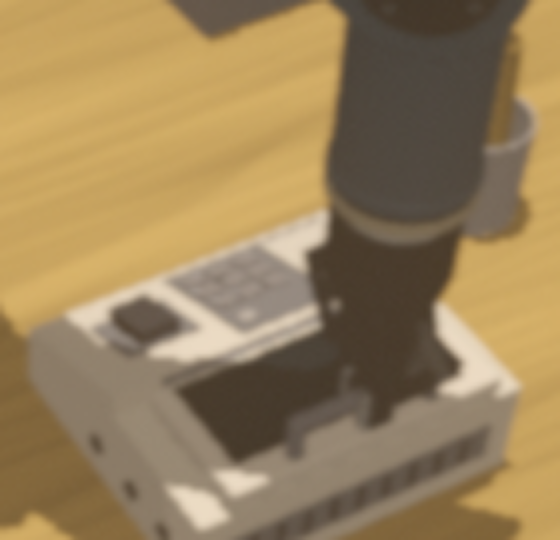

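```bash
python3 - <<'E'
from h import *
for th in np.arange(.08,.81,.08).tolist()[:-1]+[.79]:
    p,r=disp(th,.003); ctrl.line_to(list(p+[-.0012,0,0]),quat(r),feed=.03)
    o=observe(); print("%.2f"%th,np.round(o["contact_force"],1),"%.4f"%o["grip_width"],np.round(o["tcp_pos"]-p,4),"t %.1f"%o["time"])
    if np.linalg.norm(o["contact_force"])>35: print("stop"); break
f=get("scene")["frame"]; b=(300,110,440,260); save(cv2.resize(f[b[1]:b[3],b[0]:b[2]],None,fx=4,fy=4,interpolation=cv2.INTER_CUBIC),"pics/n.png")
E
```

```text
0.08 [-0.5  0.8 -4.2] 0.0104 [-0.0012  0.      0.0001] t 27.3
0.16 [-0.9  1.  -6. ] 0.0105 [-0.0014  0.      0.0001] t 27.7
0.24 [-2.3  0.4 -2.6] 0.0101 [-0.0016 -0.      0.0002] t 28.1
0.32 [-2.5  1.2 -4.6] 0.0102 [-0.0015 -0.      0.    ] t 28.5
0.40 [-4.1  0.4 -3.6] 0.0098 [-0.0016  0.0001  0.0001] t 28.9
0.48 [-3.9  1.1 -6.2] 0.0104 [-0.0016  0.     -0.0001] t 29.3
0.56 [-5.8  0.9 -4.8] 0.0103 [-0.0016  0.     -0.0001] t 29.7
0.64 [-5.4  1.6 -8.5] 0.0103 [-0.0015  0.0001 -0.0002] t 30.1
0.72 [-5.9  0.9 -9.2] 0.0103 [-0.0015  0.0001 -0.0002] t 30.5
0.79 [ -4.6   2.2 -11.4] 0.0102 [-0.0014  0.0001 -0.0003] t 30.9
```

View pics/n.png

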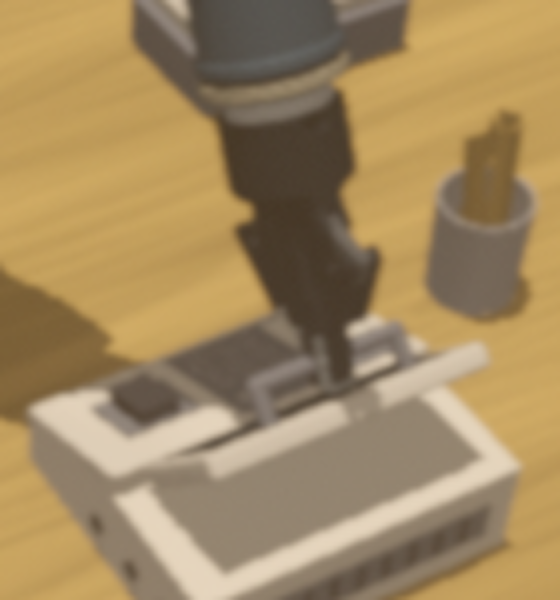

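```bash
python3 - <<'E'
from h import *
eoat.command_gripper(.022,50); ctrl.dwell(.1); o=rep("open")
r=rot(o["tcp_rot"]); p=np.array(o["tcp_pos"]); 
ctrl.line_to(list(p-r.apply([0,0,.09])),feed=.06); rep("out")
ctrl.line_to(list(np.array(observe()["tcp_pos"])+[-.1,-.1,.08]),feed=.15)
q=np.array(observe()["q"]); q[0]+=1.0; ctrl.move_joints(list(q)); rep("away")
t=get("top");s=get("scene")
b=(300,150,440,285); save(cv2.resize(s["frame"][b[1]:b[3],b[0]:b[2]],None,fx=5,fy=4.4,interpolation=cv2.INTER_CUBIC),"pics/o_s.png")
b=(200,190,310,295); save(cv2.resize(t["frame"][b[1]:b[3],b[0]:b[2]],None,fx=5.7,fy=5.7,interpolation=cv2.INTER_CUBIC),"pics/o_t.png")
save(s["frame"],"pics/o_full.png")
c,s_=np.cos,np.sin
for th in (.665,.785,.905):
    for y in (.05,-.05):
        B=REC+RR.apply([.006-.0012+.092*c(th)-.034*s_(th),y,.086+.092*s_(th)+.034*c(th)]); u=proj(s,B)[0]; v=proj(t,B)[0]
        print(th,y,"in o_s px",((u-[300,150])*[5,4.4]).round(),"in o_t px",((v-[200,190])*5.7).round())
E
```

```text
open t 31.3 tcp [0.6084 0.1387 0.1624] F [-0.3 -0.1 -0.3] w 0.0219 mnt [137.9  61.7  46. ] q [-0.08  0.44 -0.45  2.1   1.15  0.43 -1.47]
out t 33.0 tcp [0.5671 0.1386 0.242 ] F [-0.4  0.   0.1] w 0.0221 mnt [126.4  61.6 134.9] q [ 0.04  0.28 -0.61  2.08  0.82  0.55 -1.18]
away t 35.8 tcp [ 0.2859 -0.3715  0.3219] F [-0.4  0.3 -0.4] w 0.0218 mnt [-110.5 -448.5  306.2] q [ 1.44 -0.04 -0.68  2.17  0.17  0.55 -0.37]
0.665 0.05 in o_s px [507. 207.] in o_t px [186. 171.]
0.665 -0.05 in o_s px [333. 271.] in o_t px [397. 174.]
0.785 0.05 in o_s px [496. 188.] in o_t px [184. 191.]
0.785 -0.05 in o_s px [322. 251.] in o_t px [396. 194.]
0.905 0.05 in o_s px [484. 170.] in o_t px [182. 213.]
0.905 -0.05 in o_s px [310. 233.] in o_t px [395. 216.]
```

View pics/o_s.png

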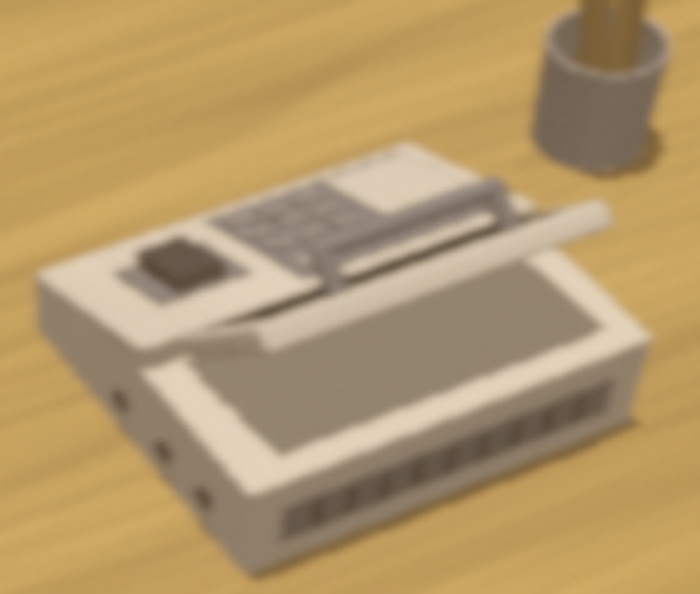

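View pics/o_t.png

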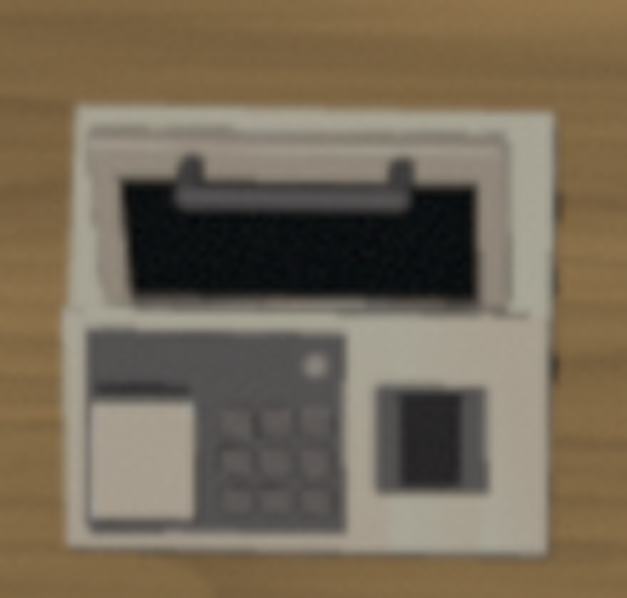

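View pics/o_full.png

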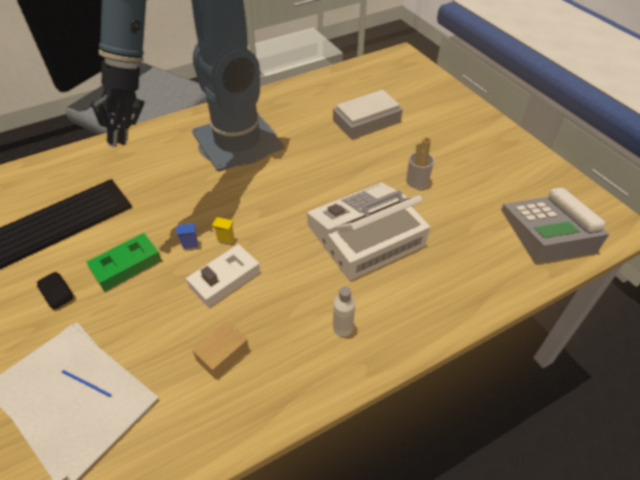

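```bash
python3 -c "
from h import *
workorder.job_done(); rep()"
```

```text
the job is handed in; nothing more can be done
the job is handed in; nothing more can be done
```

The job is handed in, after about 36 s of the 72 s allowed. No check failed, but nothing was reported on how it was judged.

- **Battery:** I took the ribbed battery from the charger bay nearest the recorder. I felt for the hole, which was about 1.7 mm in x and 1.8 mm in y from my image estimate. I pushed it in to about 40 mm, then pressed it home with closed fingers. The press met a stiff stop with the cap top 12.0 mm above the rim height I had estimated, which is the cap's own height. The peak press was about 45 N.
- **Display:** I lifted it by the grab bar with at most about 12 N and released it. Afterwards the bar read about 0.785 rad in the scene view and about 0.81 rad in the top view. That small disagreement is well inside the 0.665 to 0.905 rad allowed.
- **Surroundings:** The last pictures show the cap sitting flat and centred on the rim and the other battery still in its bay. The bottle, pot and carton look where they were; I judged this by eye and did not measure it. The arm was clear of everything.

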